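Line up the display weights by size

ROBOT

A 6-joint arm with a two-finger parallel gripper is mounted at the origin on the work surface. World frame = base frame: x ahead of the robot, y to its left, z up, the work surface at z = 0. Lengths are in m, angles in rad, forces in N, time in s.
With the tool pointing down it reaches from about 0.35 to 0.95 m from the base axis. Payload 17.4 kg.
Tool frame: the origin (TCP) lies midway between the tips of the shut fingers; the grasp point (between the pads) lies 19 mm behind it (robot.hold_point_z is the distance from the TCP to the grasp point, in m); z points along the fingers, y is the line along which they close (so a half turn about z gives the same grasp; the last joint's range is limited). The gripper opens to 93 mm and grips with 3 to 60 N. Pads are 15 mm wide; open, the fingers measure 128 mm over their backs; the gripper's body (75 mm by 188 mm) begins 65 mm behind the grasp point.
Start: joints at [-1.35, 0.116, 1.442, -0, 1.584, -0.038], TCP at [0.173, -0.653, 0.219] pointing down, gripper open.
Joint ranges: [-2.83, 2.83], [-0.83, 2.19], [0.07, 2.5], [-1.14, 4.28], [0.01, 3], [-2.97, 2.97]. Speed limits (rad/s): [1.89, 1.89, 2.22, 3.14, 3.14, 3.14].

INTERFACE

Orientations are given as a rotation vector (axis times angle).
In Python, from cell import robot gives the robot as it stands.
- The arm moves only by the shell command python3 -m inch 'ROWS'. ROWS is JSON, a list of rows, each a list of 7 numbers: the shift along the tool's x, y, z normalised to -1 to 1, where 1 is 0.8 m, then the turn, a rotation vector about the tool's x, y, z normalised to -1 to 1, where 1 is pi/2 rad, then the opening, from 0 (shut) to 1 (fully open). A call has 1 to 5 rows; each row is the pose to reach, as a shift and turn from the pose commanded when the call began, along the tool's axes at that moment; what a row does not reach only later rows make up. A row lasts 1/10 s, in which the tool goes at most 50 mm and 8.59 degrees, less where a joint would pass 70% of its speed; a pose out of reach is approached as far as the arm can. A call with a number of a shift or a turn outside -1 to 1 is refused whole. A call with a gripper value outside its range is refused whole. The fingers move at their own pace and stop on an object; the grip force is fixed at half the most. Time passes only in rows, so rows that repeat a pose let the fingers close. It gives the time, the measured TCP pose, the force, the opening and the grip force at its end, in the units of the state.
- robot.state(): the state, without advancing time (a new reading comes with each control period).
- robot.camera(name): name is "side" or "top" or "wrist"; returns the picture (400x640x3 uint8, red, green, blue); there is no depth.
- robot.camera_info(name): a dict with "fx", "fy", "cx", "cy" (pixels), "dist_coeffs" ([k1, k2, p1, p2, k3] as OpenCV has them; the pictures are not rectified), "origin" and "orientation" of the camera in the world; the wrist camera has in their place "tool_from_camera" (4x4, takes a point from camera to tool coordinates, whose origin is the TCP and whose axes are the flange's). Camera axes: x right, y up, looking along -z (the intrinsics and any distortion apply to the point x, -y, -z); pixel columns grow to the right and rows downward; lengths in m; the calibration is good to about 2 mm. A picture is of the moment at which its call begins: read the wrist's pose just before it. camera_info takes no time and is no camera call.
- robot.close_job(): hands the job in; it is judged then, once.
Trained networks look in the newest picture that a camera, given by its name, has taken for a name from the list of things; names that differ only in an ending like _2 or _b are one class to them, and where a whole thing is asked for, a point or a joint stands for the part that bears it (a point fixed in the world has none). Each returns a list of dicts, best first, with "conf" (0 to 1); they miss things now and then, are a little off and sometimes report something else, mostly with a low value. They report only what shows in the picture. A call takes as long as a camera call. They do not tell look-alikes from the thing itself.
- robot.spot_in(camera, query): "centre" ([x, y, z] in m, in world coordinates, good to about 4 mm: the middle of the surface that is visible of it).
- robot.outline_of(camera, query): "region" (400x640 bool, what is visible of it).
The state is a dict: "time_s": time; "joint_positions": joint angles; "dq": joint speeds; "tau": joint torques, N m; "eef_pos": TCP position; "orientation": TCP orientation; "contact_force": force on the tool from outside, world axes, zero at the start; "wrist_torque": the same for the moment, N m; "width": finger opening in m; "grasp_force": force on a finger pad.
Only numpy, scipy, OpenCV 4.12 (cv2) and the standard library are available. Lean on these libraries where they do the work, as an engineer would, in place of code of your own. Each camera call takes 0.05 s, during which the arm holds its last target. There are 200 camera calls.

TASK

Line up the four steel weights by size on the display rail, one upright in the middle of each round mark, with the largest on the mark nearest the brown crank and each next one smaller as you go away from it. The weight sunk in the grey block comes up out of its pocket when you press the block's lever right down. Never tip a weight over.

Things in the scene. Friction and masses are not known exactly. Their poses are not given: they have to be found in the camera images.
- weight_50: largest plain steel cylinder weight, 50 mm diameter, 50 mm tall, about 0.75 kg, standing on the counter; origin at the centre of its underside, z up its axis
- weight_42: second steel cylinder weight, 42 mm diameter, 40 mm tall, about 0.43 kg, standing on the counter; origin at the centre of its underside
- weight_35: third steel cylinder weight, 35 mm diameter, 32 mm tall, about 0.24 kg, seated in the round pocket of a grey ejector block (60 x 60 mm, 42 mm high), its top 2 mm below the block's top; with the lever fully pressed its underside stands 26 mm above the counter and its upper 16 mm stand out of the block; origin at the centre of its underside
- weight_28: smallest steel cylinder weight, 28 mm diameter, 26 mm tall, about 0.125 kg, standing on the counter; origin at the centre of its underside
- lever_pad (a point): centre of the top of the ejector lever's black pad (28 x 24 mm), beside the grey block, about 85 mm from the pocket's axis and 50 mm above the counter when up. Pushed straight down about 22 mm (to about 28 mm, its stop) with about 10 N it raises the seated weight by 18 mm; it stays down by friction when released
- mark_a: a flat black round mark, 56 mm diameter, on the aluminium display rail (70 mm wide, 450 mm long, 12 mm high, fixed); the four marks a, b, c, d follow one another along the rail 80 mm apart; a is an end of the row; origin at its centre on the rail's top face, x across and y along the rail
- mark_b: a flat black round mark, 56 mm diameter, on the aluminium display rail (70 mm wide, 450 mm long, 12 mm high, fixed); the four marks a, b, c, d follow one another along the rail 80 mm apart; origin at its centre on the rail's top face, x across and y along the rail
- mark_c: a flat black round mark, 56 mm diameter, on the aluminium display rail (70 mm wide, 450 mm long, 12 mm high, fixed); the four marks a, b, c, d follow one another along the rail 80 mm apart; origin at its centre on the rail's top face, x across and y along the rail
- mark_d: a flat black round mark, 56 mm diameter, on the aluminium display rail (70 mm wide, 450 mm long, 12 mm high, fixed); the four marks a, b, c, d follow one another along the rail 80 mm apart; d is an end of the row; origin at its centre on the rail's top face, x across and y along the rail
- crank: brown bakelite crank fixed on one end of the rail, 75 mm beyond the last mark there (the other end has only a low flat zinc bar): hub of 38 mm diameter, arm and upright 18 mm knob pointing away from the robot, top 68 mm above the counter; origin at the underside of the hub, on the rail's top face
Not all that is in view belongs to the job. What is shaped like the weight_28 but yellow is not meant.

How it is judged:
By the outcome, as a careful person would: the job done as asked, in the order asked, and still so for the second after the job is handed in, with the robot touching nothing.
It also fails if it takes over 120 s, if anything falls off the work surface, if the arm or the gripper's body presses on something with over 40 N, if the wrist force passes 120 N, or if a joint passes its speed limit or range.

## Working session

There is one attempt and no reset: what is moved stays moved. The work goes in short steps, Python scripts to look and compute and a shell command to move; the robot and the scene stay as the last step left them, time stands still between calls to the robot, and variables do not carry over. Pictures are saved under pics/ and viewed, at most 14 in all, crops included, and the job is handed in when it is done.

```bash
mkdir -p pics; ls
cat > h.py <<'E'
import numpy as np, cv2
from cell import robot
from scipy.spatial.transform import Rotation as R
def snap(n,f):
    s=robot.state(); im=robot.camera(n); cv2.imwrite('pics/'+f,im[:,:,::-1]); return s,im
def campose(n,s=None):
    c=robot.camera_info(n)
    if n=='wrist':
        T=np.eye(4);T[:3,:3]=R.from_rotvec(s['orientation']).as_matrix();T[:3,3]=s['eef_pos']
        T=T@np.array(c['tool_from_camera']); return c,T[:3,:3],T[:3,3]
    o=np.array(c['orientation'],float)
    Rm=o if o.shape==(3,3) else (R.from_rotvec(o) if o.size==3 else R.from_quat(o)).as_matrix()
    return c,Rm,np.array(c['origin'])
def K(c): return np.array([[c['fx'],0,c['cx']],[0,c['fy'],c['cy']],[0,0,1.]])
def px2w(n,uv,z,s=None):
    c,Rm,o=campose(n,s)
    p=cv2.undistortPoints(np.array(uv,float).reshape(-1,1,2),K(c),np.array(c['dist_coeffs'])).reshape(-1,2)
    d=np.c_[p[:,0],-p[:,1],-np.ones(len(p))]@Rm.T
    return o+d*((z-o[2])/d[:,2])[:,None]
def w2px(n,P,s=None):
    c,Rm,o=campose(n,s); q=(np.atleast_2d(P)-o)@Rm*[1,-1,-1]
    return cv2.projectPoints(q,np.zeros(3),np.zeros(3),K(c),np.array(c['dist_coeffs']))[0].reshape(-1,2)
def mv(dx,dy,dz,yaw_deg=0):
    s=robot.state(); Rt=R.from_rotvec(s['orientation']).as_matrix()
    return (Rt.T@np.array([dx,dy,dz])/0.8).round(4)
E
python3 - <<'E'
from h import *
for n in('top','side'):
    s,im=snap(n,n+'0.png')
    print(n,{k:v for k,v in robot.camera_info(n).items()})
    for q in ['weight_50','weight_42','weight_35','weight_28','lever_pad','mark_a','crank']:
        print(q,[(np.round(d['centre'],3).tolist(),round(d['conf'],2),w2px(n,d['centre'])[0].round().tolist()) for d in robot.spot_in(n,q)])
print(s, robot.hold_point_z,robot.camera_info('wrist'))
E
```

```text
pics
top {'fx': 374.2342152012139, 'fy': 374.2342152012139, 'cx': 315.6354402580231, 'cy': 202.46159610946987, 'dist_coeffs': array([-0.04568333,  0.        ,  0.        ,  0.        ,  0.        ]), 'origin': array([ 0.41740119, -0.00460711,  0.89686024]), 'orientation': array([ 0.1262198 , -0.09023171, -1.55390309])}
weight_50 [([0.445, 0.088, 0.036], 0.76, [284.0, 242.0]), ([0.482, 0.296, 0.052], 0.66, [193.0, 223.0]), ([0.424, -0.053, 0.024], 0.53, [345.0, 252.0]), ([0.435, -0.355, 0.039], 0.44, [478.0, 249.0])]
weight_42 [([0.445, 0.088, 0.036], 0.76, [284.0, 242.0]), ([0.482, 0.296, 0.052], 0.66, [193.0, 223.0]), ([0.424, -0.053, 0.024], 0.53, [345.0, 252.0]), ([0.435, -0.355, 0.039], 0.44, [478.0, 249.0])]
weight_35 [([0.445, 0.088, 0.036], 0.76, [284.0, 242.0]), ([0.482, 0.296, 0.052], 0.66, [193.0, 223.0]), ([0.424, -0.053, 0.024], 0.53, [345.0, 252.0]), ([0.435, -0.355, 0.039], 0.44, [478.0, 249.0])]
weight_28 [([0.445, 0.088, 0.036], 0.76, [284.0, 242.0]), ([0.482, 0.296, 0.052], 0.66, [193.0, 223.0]), ([0.424, -0.053, 0.024], 0.53, [345.0, 252.0]), ([0.435, -0.355, 0.039]
[... 3077 characters left out ...]
 0.50606127, -0.30965694]), 'wrist_torque': array([0.05029039, 0.02069384, 0.01151995]), 'grasp_force': 0.0, 'width': 0.09306912735972372} 0.0188 {'fx': 284.08167631242077, 'fy': 284.08167631242077, 'cx': 324.7918060870635, 'cy': 202.95706460262136, 'dist_coeffs': array([-0.05135671,  0.        ,  0.        ,  0.        ,  0.        ]), 'tool_from_camera': array([[-7.29831012e-04,  9.62223143e-01,  2.72261069e-01,
         7.55077555e-02],
       [ 9.99999728e-01,  7.30369187e-04,  9.93630084e-05,
         8.24585016e-04],
       [-1.03241709e-04,  2.72261068e-01, -9.62223415e-01,
        -1.65060953e-01],
       [ 0.00000000e+00,  0.00000000e+00,  0.00000000e+00,
         1.00000000e+00]])}
```

View pics/top0.png

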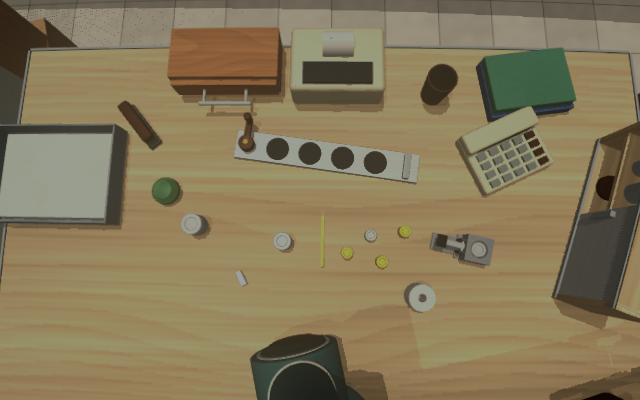

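View pics/side0.png

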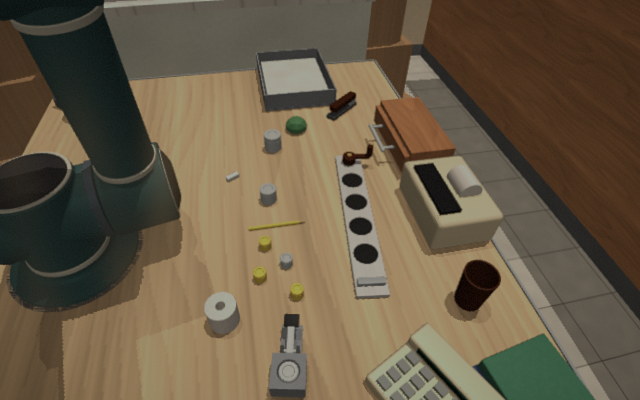

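Side and top show steel weights at top px (193,223) = 50, (283,241) = 42, (371,235) = 28; block with 35 at (479,249), lever pad (440,242). Look-alikes: yellow (405,231), (347,253), (382,262), and a steel-coloured ring at (422,298) with a hole. The crank is at (247,140), so the left-most mark (278,147) gets weight_50.

Run:
```python
from h import *
im=cv2.imread('pics/top0.png')
g=cv2.cvtColor(im,6)
tiles=[]
for (u,v) in [(193,224),(283,241),(371,235),(479,249)]:
    t=cv2.resize(im[v-20:v+20,u-20:u+20],(400,300) if 0 else (300,300),interpolation=cv2.INTER_CUBIC); tiles.append(t)
cv2.imwrite('pics/tiles.png',np.vstack([np.hstack(tiles[:2]),np.hstack(tiles[2:])]))
hits=robot.outline_of('top','mark_a')
for h in hits:
    m=h['region']; vs,us=np.nonzero(m); print(h['conf'],us.mean(),vs.mean(),m.sum(),px2w('top',[us.mean(),vs.mean()],.012).round(4))
# dark marks by threshold
hsv=cv2.cvtColor(im,cv2.COLOR_BGR2GRAY)
n,l,st,c=cv2.connectedComponentsWithStats((hsv<50).astype('uint8'))
for i in range(1,n):
    if 230<c[i][0]<420 and 130<c[i][1]<185 and st[i][4]>100: print('dark',c[i],st[i][4],px2w('top',c[i],.012).round(4))
```

```text
0.95 341.91 157.355 400 [[ 0.6516 -0.0453  0.012 ]]
0.58 309.4718826405868 152.46210268948656 409 [[0.663  0.0337 0.012 ]]
0.57 276.8090692124105 148.21718377088305 419 [[0.673  0.1138 0.012 ]]
0.56 374.51162790697674 161.8372093023256 387 [[ 0.6413 -0.1242  0.012 ]]
```

View pics/tiles.png

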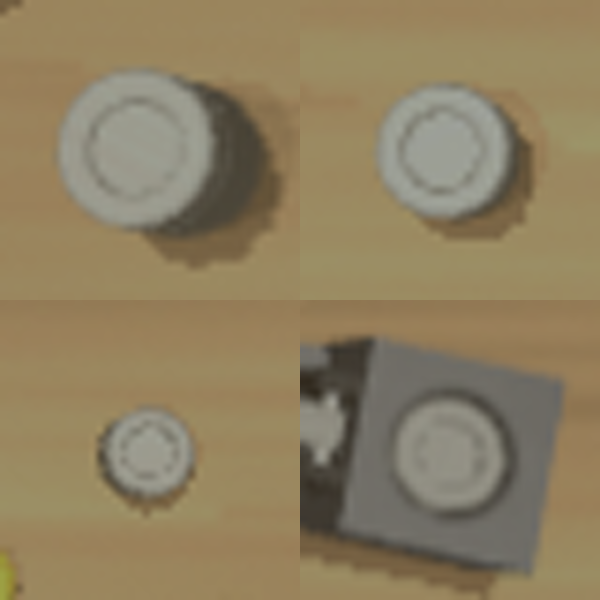

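Run:
```python
from h import *
im=cv2.imread('pics/top0.png')
print('w50',px2w('top',[190.7,223.6],.050).round(4),'w42',px2w('top',[281.8,240.7],.040).round(4),'w28',px2w('top',[370.6,234.8],.026).round(4),'w35',px2w('top',[478.6,249.2],.040).round(4))
g=cv2.cvtColor(im,cv2.COLOR_BGR2GRAY)
for u,v in [(277,148),(310,153),(342,158),(375,162)]:
    p=g[v-15:v+16,u-15:u+16].astype(float); m=p<85
    n,l,st,c=cv2.connectedComponentsWithStats(m.astype('uint8')); k=l[15,15]
    cc=c[k]+[u-15,v-15]; print(cc,st[k][4],px2w('top',cc,.012).round(4))
print(mv(1,0,0),mv(0,1,0),mv(0,0,1))
s,_=snap('side','x.png')
for q in ['lever_pad']:
  h=robot.outline_of('top',q)[:1]
  for d in h: vs,us=np.nonzero(d['region']); print(q,us.min(),us.max(),vs.min(),vs.max())
```

```text
w50 [[0.4823 0.302  0.05  ]] w42 [[0.4471 0.092  0.04  ]] w28 [[ 0.4642 -0.1122  0.026 ]] w35 [[ 0.4338 -0.3561  0.04  ]]
[277.28497409 148.45336788] 386 [[0.6724 0.1126 0.012 ]]
[309.54020101 152.95477387] 398 [[0.6618 0.0335 0.012 ]]
[342.09725686 157.49625935] 401 [[ 0.6512 -0.0458  0.012 ]]
[374.82800983 162.16216216] 407 [[ 0.6405 -0.125   0.012 ]]
[1.2084 0.3199 0.    ] [ 3.1990e-01 -1.2084e+00 -1.0000e-04] [-0.00e+00  1.00e-04 -1.25e+00]
lever_pad 436 463 235 249
```

```bash
python3 -m inch '[[0.224,-0.169,0,0,0,0,0.3],[0.224,-0.169,0,0,0,0,0.3],[0.224,-0.169,0,0,0,0,0],[0.224,-0.169,0,0,0,0,0],[0.224,-0.169,0,0,0,0,0]]'; python3 -m inch '[[0.224,-0.169,0,0,0,0,0],[0.224,-0.169,0,0,0,0,0],[0.224,-0.169,0,0,0,0,0],[0.224,-0.169,0,0,0,0,0],[0.224,-0.169,0,0,0,0,0]]'
python3 - <<'E'
from h import *
s,im=snap('wrist','w1.png'); print(s['eef_pos'],s['orientation'],s['width'])
for q in ['lever_pad','weight_35']:
  print(q,[(d['centre'].round(3) if hasattr(d['centre'],'round') else d['centre'],d['conf']) for d in robot.spot_in('wrist',q)])
E
```

```text
time_s: 1.45
eef_pos: [0.3131, -0.4734, 0.2191]
orientation: [3.115, 0.408, 0.001]
contact_force: [-0.1, -1.0, -0.4]
width: 0.0574
grasp_force: 0.0
time_s: 1.95
eef_pos: [0.4517, -0.2966, 0.219]
orientation: [-3.115, -0.409, -0.001]
contact_force: [0.7, -0.6, -0.1]
width: 0.0175
grasp_force: 0.0
[ 0.45165684 -0.29658256  0.21897221] [-3.11489354e+00 -4.08705298e-01 -1.28536979e-03] 0.017501830246756743
lever_pad [([0.4531, -0.2778, 0.0471], 0.86)]
weight_35 [([0.4357, -0.3537, 0.0404], 0.97), ([0.4058, -0.1377, 0.0229], 0.93), ([0.4664, -0.1142, 0.0226], 0.91), ([0.4727, -0.1938, 0.0249], 0.75), ([0.4228, -0.0621, 0.0267], 0.68), ([0.4467, 0.0827, 0.0398], 0.61)]
```

View pics/w1.png

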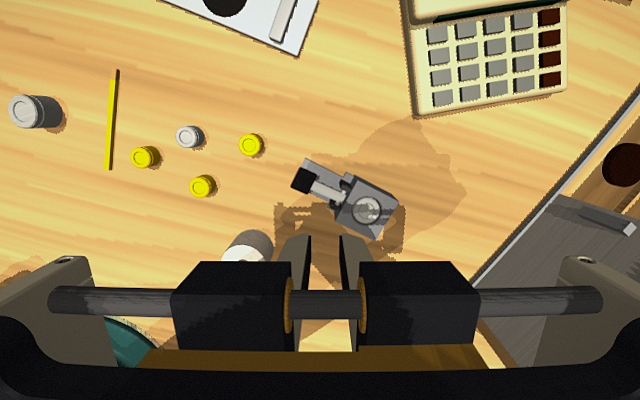

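The wrist view shows the black lever pad at about (304,177), the pocket with weight_35 at (367,210) and weight_28 (steel) at (189,136) among three yellow look-alikes.

Run:
```python
from h import *
s=robot.state(); im=cv2.imread('pics/w1.png')
p=px2w('wrist',[[304,177],[189,130]],.05,s); print(p, px2w('wrist',[[367,209]],.04,s),px2w('wrist',[[189,131]],.026,s))
cv2.imwrite('pics/c1.png',cv2.resize(im[120:260,250:430],None,fx=4,fy=4,interpolation=2))
q=px2w('wrist',[[367,209]],.04,s)[0]; d=p[0]-q; print(np.hypot(d[0],d[1]))
```

```text
[[ 0.45724781 -0.2718346   0.05      ]
 [ 0.4767954  -0.12992358  0.05      ]] [[ 0.43593573 -0.35848904  0.04      ]] [[ 0.47221101 -0.11933172  0.026     ]]
0.08923675021722625
```

View pics/c1.png

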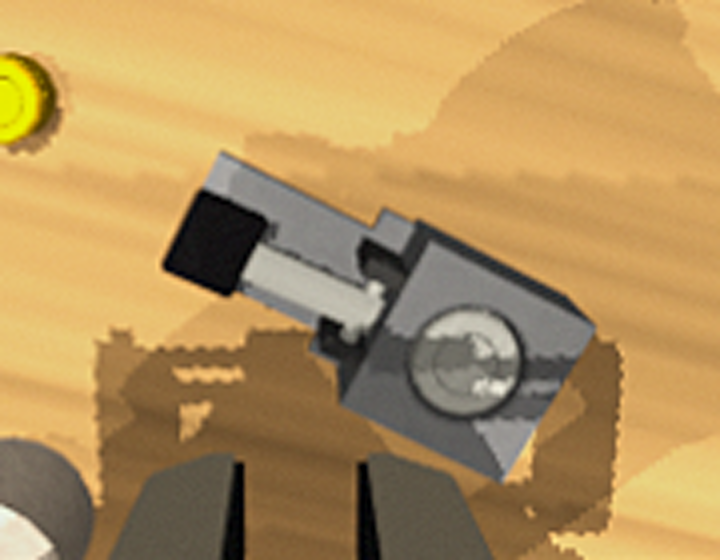

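```bash
python3 -m inch '[[0.01,-0.0266,0.06,0,0,0,0],[0.01,-0.0266,0.12,0,0,0,0],[0.01,-0.0266,0.17,0,0,0,0],[0.01,-0.0266,0.2,0,0,0,0],[0.01,-0.0266,0.2,0,0,0,0]]' ; python3 -m inch '[[0,0,0.0125,0,0,0,0],[0,0,0.019,0,0,0,0],[0,0,0.025,0,0,0,0],[0,0,0.031,0,0,0,0],[0,0,0.0365,0,0,0,0]]'
```

```text
time_s: 2.6
eef_pos: [0.4502, -0.2767, 0.0553]
orientation: [-3.112, -0.403, 0.006]
contact_force: [-0.1, -0.2, 0.5]
width: 0.0005
grasp_force: 0.0
time_s: 3.1
eef_pos: [0.4534, -0.2774, 0.0318]
orientation: [3.114, 0.405, 0.005]
contact_force: [-0.6, 3.6, 11.0]
width: 0.0007
grasp_force: 5.6
```

```bash
python3 -m inch '[[0,0,0.002,0,0,0,0],[0,0,0.003,0,0,0,0],[0,0,0.003,0,0,0,0]]'
```

```text
time_s: 3.4
eef_pos: [0.4534, -0.2776, 0.03]
orientation: [3.114, 0.405, 0.004]
contact_force: [-4.4, 5.8, 15.5]
width: 0.0005
grasp_force: 7.6
```

```bash
python3 -m inch '[[0,0,0.003,0,0,0,0],[0,0,0.005,0,0,0,0],[0,0,0.005,0,0,0,0]]'
```

```text
time_s: 3.7
eef_pos: [0.4539, -0.2778, 0.0289]
orientation: [3.113, 0.405, 0.006]
contact_force: [-18.3, 16.3, 50.3]
width: 0.0005
grasp_force: 25.7
```

```bash
python3 -m inch '[[0,0,-0.03,0,0,0,0],[0,0,-0.09,0,0,0,0],[-0.048,0.0894,-0.15,0,0,0,0.65],[-0.048,0.0894,-0.19,0,0,0,0.65],[-0.048,0.0894,-0.19,0,0,0,0.65]]'; python3 -m inch '[[0,0,0,0,0,0,0.65],[0,0,0,0,0,0,0.65],[0,0,0,0,0,0,0.65]]'
python3 - <<'E'
from h import *
s,im=snap('wrist','w2.png'); print(s['eef_pos'],s['orientation'],s['width'])
for q in ['weight_35']:
  print(q,[(d['centre'],d['conf']) for d in robot.spot_in('wrist',q)][:3])
cv2.imwrite('pics/c2.png',cv2.resize(cv2.imread('pics/w2.png')[100:300,200:440],None,fx=3,fy=3,interpolation=2))
E
```

```text
time_s: 4.2
eef_pos: [0.4337, -0.359, 0.1808]
orientation: [3.11, 0.402, 0.007]
contact_force: [0.3, 0.5, -0.2]
width: 0.0199
grasp_force: 0.0
time_s: 4.5
eef_pos: [0.4333, -0.3547, 0.1734]
orientation: [-3.114, -0.406, 0.002]
contact_force: [-1.0, 0.2, 0.3]
width: 0.044
grasp_force: 0.0
[ 0.43331432 -0.35470897  0.17343553] [-3.11355898e+00 -4.06153708e-01  1.91707496e-03] 0.044030586065550104
weight_35 [([0.4354, -0.3547, 0.0551], 0.93), ([0.4666, -0.1154, 0.0234], 0.88), ([0.4219, -0.0657, 0.0278], 0.87)]
```

View pics/c2.png

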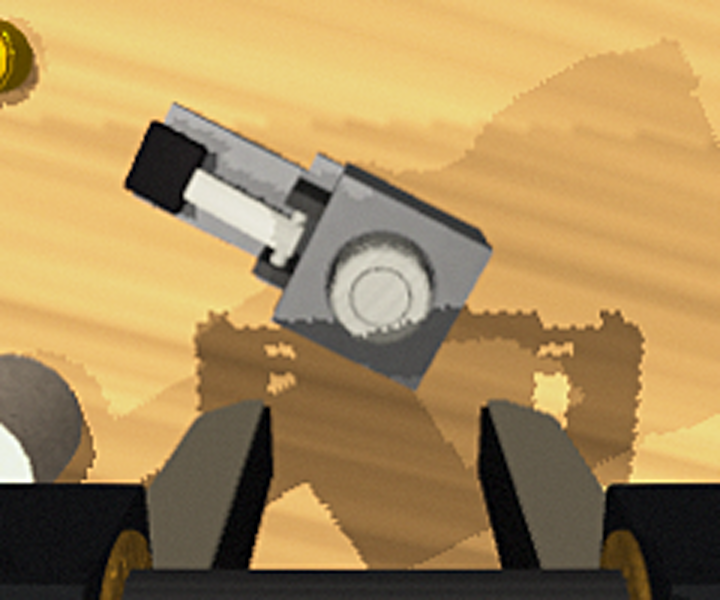

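The weight stands out of the block, top centre at crop (381,293), i.e. picture (327,198).

```bash
python3 - <<'E'
from h import *
s=robot.state(); p=px2w('wrist',[[326.8,197.4]],.058,s)[0]; print(p, px2w('wrist',[[326.8,197.4]],.055,s)[0],s['eef_pos'])
print(mv(*(p-s['eef_pos'])))
E
python3 -m inch '[[0,0,0,0,0,0,0.65],[0,0,0,0,0,0,0.65],[0,0,0,0,0,0,0.65]]'
```

```text
[ 0.43589058 -0.3568914   0.058     ] [ 0.43513265 -0.35711032  0.055     ] [ 0.43341681 -0.35478428  0.17374155]
[0.0024 0.0036 0.1447]
time_s: 4.9
eef_pos: [0.4335, -0.3556, 0.1749]
orientation: [-3.115, -0.406, 0.0]
contact_force: [0.2, 0.3, -0.6]
width: 0.0601
grasp_force: 0.0
```

```bash
python3 -m inch '[[0.0015,0.0017,0.06,0,0,0,0.65],[0.0015,0.0017,0.11,0,0,0,0.65],[0.0015,0.0017,0.145,0,0,0,0.65],[0.0015,0.0017,0.1615,0,0,0,0.65],[0.0015,0.0017,0.1615,0,0,0,0.65]]'; python3 -m inch '[[0,0,0,0,0,0,0.65]]'
```

```text
time_s: 5.4
eef_pos: [0.4347, -0.3565, 0.0448]
orientation: [-3.114, -0.405, 0.002]
contact_force: [0.0, 0.2, 0.6]
width: 0.0605
grasp_force: 0.0
time_s: 5.5
eef_pos: [0.4355, -0.3572, 0.0471]
orientation: [3.114, 0.405, 0.001]
contact_force: [-0.3, -0.3, -0.2]
width: 0.0607
grasp_force: 0.0
```

```bash
python3 -m inch '[[0,0,0.001,0,0,0,0],[0,0,0.001,0,0,0,0],[0,0,0.001,0,0,0,0],[0,0,0.001,0,0,0,0],[0,0,0.001,0,0,0,0]]'; python3 -m inch '[[0,0,0,0,0,0,0],[0,0,0,0,0,0,0],[0,0,0,0,0,0,0]]'
```

```text
time_s: 6.0
eef_pos: [0.4351, -0.3569, 0.0455]
orientation: [3.115, 0.405, 0.001]
contact_force: [-0.6, 2.0, 3.8]
width: 0.0344
grasp_force: 30.0
time_s: 6.3
eef_pos: [0.4351, -0.3568, 0.0454]
orientation: [3.115, 0.405, 0.0]
contact_force: [-1.6, 0.8, 5.1]
width: 0.0344
grasp_force: 30.0
```

```bash
python3 -m inch '[[0,0,-0.02,0,0,0,0],[0,0,-0.05,0,0,0,0],[0,0,-0.1,0,0,0,0],[0,0,-0.15,0,0,0,0],[0,0,-0.16,0,0,0,0]]'; python3 -m inch '[[0.18,-0.153,0,0,0,0,0],[0.18,-0.153,0,0,0,0,0],[0.18,-0.153,0,0,0,0,0],[0.18,-0.153,0,0,0,0,0],[0.18,-0.153,0,0,0,0,0]]';python3 -m inch '[[0.18,-0.153,0,0,0,0,0],[0.18,-0.153,0,0,0,0,0],[0.18,-0.153,0,0,0,0,0],[0.18,-0.153,0,0,0,0,0],[0.18,-0.153,0,0,0,0,0]]'; python3 -m inch '[[0,0,0,0,0,0,0],[0,0,0,0,0,0,0]]'
python3 - <<'E'
from h import *
s,im=snap('wrist','w3.png'); print(s['eef_pos'],s['orientation'],s['width'])
g=cv2.cvtColor(im,cv2.COLOR_RGB2GRAY)
for d in robot.outline_of('wrist','mark_a'):
    m=d['region'].astype('uint8'); c,_=cv2.findContours(m,0,1); e=cv2.fitEllipse(max(c,key=len)); print(round(d['conf'],2),np.round(e[0],1),np.round(e[1],1),px2w('wrist',e[0],.012,s).round(4))
E
```

```text
time_s: 6.8
eef_pos: [0.4359, -0.3576, 0.1789]
orientation: [3.111, 0.405, 0.006]
contact_force: [0.5, 0.7, -2.2]
width: 0.0343
grasp_force: 30.0
time_s: 7.3
eef_pos: [0.5445, -0.198, 0.1727]
orientation: [-3.113, -0.411, 0.0]
contact_force: [0.2, -0.8, -2.5]
width: 0.0339
grasp_force: 30.0
time_s: 7.8
eef_pos: [0.652, -0.0432, 0.1721]
orientation: [-3.114, -0.41, 0.002]
contact_force: [-0.2, -0.4, -3.1]
width: 0.0345
grasp_force: 30.0
time_s: 8.0
eef_pos: [0.6502, -0.0474, 0.1729]
orientation: [3.115, 0.404, -0.001]
contact_force: [-0.4, 0.3, -2.8]
width: 0.0342
grasp_force: 30.0
[ 0.65018589 -0.04742723  0.17287   ] [ 3.11530153e+00  4.04166847e-01 -9.99023119e-04] 0.034202189118610234
0.96 [323.6 187.4] [46.2 46.6] [[ 0.6522 -0.0463  0.012 ]]
0.92 [193.2 135.3] [45.9 51.7] [[0.6733 0.1119 0.012 ]]
0.78 [259.2 162.2] [46.1 48.2] [[0.6621 0.0328 0.012 ]]
0.73 [385.1 211.7] [42.3 46.1] [[ 0.642  -0.1256  0.012 ]]
0.39 [ 28.8 247.4] [42.4 68.6] [[0.4735 0.315  0.012 ]]
```

View pics/w3.png

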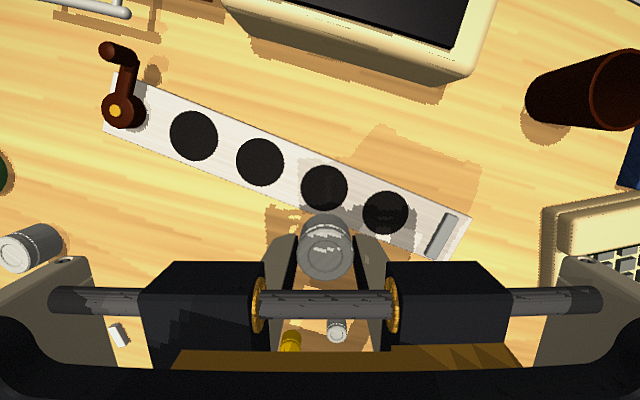

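The wrist view shows all four marks, (193,135), (259,162), (324,187), (385,212), with the crank at (122,108) and the held weight's top at (326,250). The marks agree with the top camera to 1-2 mm.

```bash
python3 - <<'E'
from h import *
s=robot.state(); p=px2w('wrist',[[326,249]],s['eef_pos'][2]+.0126,s)[0]; print(p,s['eef_pos'])
print(mv(.6515-s['eef_pos'][0],-.046-s['eef_pos'][1],.0325-s['eef_pos'][2]))
E
python3 -m inch '[[0.002,-0.0015,0.06,0,0,0,0],[0.002,-0.0015,0.11,0,0,0,0],[0.002,-0.0015,0.14,0,0,0,0],[0.002,-0.0015,0.165,0,0,0,0],[0.002,-0.0015,0.165,0,0,0,0]]'; python3 -m inch '[[0,0,0,0,0,0,0],[0,0,0,0,0,0,0]]'
```

```text
[ 0.65483767 -0.0479278   0.18578345] [ 0.65024203 -0.04759368  0.17318345]
[ 0.002  -0.0016  0.1759]
time_s: 8.6
eef_pos: [0.6502, -0.0456, 0.0383]
orientation: [-3.115, -0.404, 0.007]
contact_force: [-0.9, 0.6, -2.4]
width: 0.0342
grasp_force: 30.0
time_s: 8.8
eef_pos: [0.6527, -0.0453, 0.0429]
orientation: [3.115, 0.405, 0.003]
contact_force: [-0.2, -0.2, -1.3]
width: 0.0344
grasp_force: 30.0
```

```bash
python3 -m inch '[[-0.0025,0,0.004,0,0,0,0],[-0.0025,0,0.008,0,0,0,0],[-0.0025,0,0.011,0,0,0,0],[-0.0025,0,0.011,0,0,0,0],[-0.0025,0,0.011,0,0,0,0]]'
```

```text
time_s: 9.3
eef_pos: [0.65, -0.0453, 0.0322]
orientation: [-3.115, -0.406, 0.0]
contact_force: [0.2, -0.7, -2.1]
width: 0.0342
grasp_force: 30.0
```

```bash
python3 -m inch '[[0,0,0.001,0,0,0,0],[0,0,0.0015,0,0,0,0],[0,0,0.002,0,0,0,0],[0,0,0.002,0,0,0,0]]'
```

```text
time_s: 9.7
eef_pos: [0.6503, -0.0453, 0.0315]
orientation: [3.115, 0.405, 0.001]
contact_force: [-3.8, 0.8, 6.5]
width: 0.0344
grasp_force: 30.0
```

```bash
python3 -m inch '[[0,0,-0.001,0,0,0,0.6],[0,0,-0.001,0,0,0,0.6],[0,0,-0.001,0,0,0,0.6],[0,0,-0.001,0,0,0,0.6],[0,0,-0.001,0,0,0,0.6]]'; python3 -m inch '[[0,0,-0.03,0,0,0,0.6],[0,0,-0.08,0,0,0,0.6],[0,0,-0.13,0,0,0,0.6],[0,0,-0.16,0,0,0,0.6],[0,0,-0.16,0,0,0,0.6]]'; python3 -m inch '[[-0.245,0.023,0,0,0,0,0.6],[-0.245,0.023,0,0,0,0,0.6],[-0.245,0.023,0,0,0,0,0.6],[-0.245,0.023,0,0,0,0,0.6],[-0.245,0.023,0,0,0,0,0.6]]'; python3 -m inch '[[0,0,0,0,0,0,0.6],[0,0,0,0,0,0,0.6]]'
python3 - <<'E'
from h import *
s,im=snap('wrist','w4.png'); print(s['eef_pos'],s['orientation'],s['width'])
print([(d['centre'],d['conf']) for d in robot.spot_in('wrist','weight_28')])
E
```

```text
time_s: 10.2
eef_pos: [0.65, -0.0454, 0.0314]
orientation: [-3.115, -0.405, 0.0]
contact_force: [0.8, 0.4, 0.5]
width: 0.0557
grasp_force: 0.0
time_s: 10.7
eef_pos: [0.6514, -0.0455, 0.1639]
orientation: [3.114, 0.405, 0.009]
contact_force: [0.3, -0.5, 0.1]
width: 0.0558
grasp_force: 0.0
time_s: 11.2
eef_pos: [0.4617, -0.1144, 0.1589]
orientation: [3.115, 0.402, -0.0]
contact_force: [0.7, -0.2, 0.4]
width: 0.0558
grasp_force: 0.0
time_s: 11.4
eef_pos: [0.4658, -0.1131, 0.159]
orientation: [-3.115, -0.406, 0.001]
contact_force: [-0.7, 0.2, 0.1]
width: 0.0556
grasp_force: 0.0
[ 0.46581011 -0.11310526  0.1590132 ] [-3.11498744e+00 -4.05635935e-01  5.83259475e-04] 0.05561612464317539
[([0.6385, -0.0506, 0.032], 0.97), ([0.4049, -0.1338, 0.0242], 0.93), ([0.4512, 0.0859, 0.0415], 0.92), ([0.4235, -0.0573, 0.0228], 0.81), ([0.467, -0.1091, 0.0245], 0.75), ([0.4748, -0.1901, 0.0262], 0.68)]
```

View pics/w4.png

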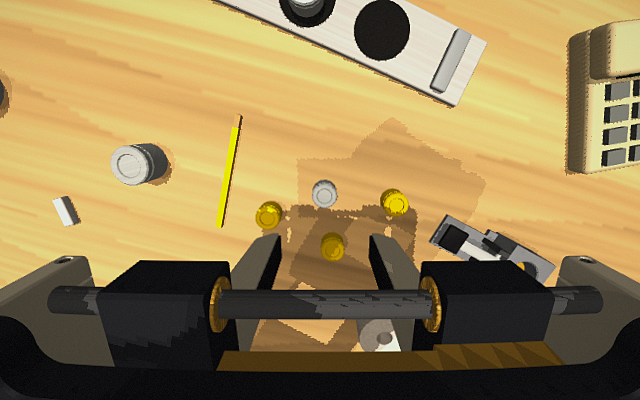

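Steel weight_28 is at (324,192), between yellow ones at (269,215), (396,202), (333,247).

```bash
python3 - <<'E'
from h import *
s=robot.state(); p=px2w('wrist',[[324,191]],.026,s)[0]; print(p,s['eef_pos'])
print(mv(*(p-s['eef_pos'])))
E
python3 -m inch '[[0,-0.001,0.06,0,0,0,0.6],[0,-0.001,0.11,0,0,0,0.6],[0,-0.001,0.15,0,0,0,0.6],[0,-0.001,0.178,0,0,0,0.6],[0,-0.001,0.178,0,0,0,0.6]]'; python3 -m inch '[[0,0,0,0,0,0,0.6],[0,0,0,0,0,0,0.6]]'
```

```text
[ 0.47027188 -0.1116829   0.026     ] [ 0.46597633 -0.11295411  0.15891592]
[ 5.700e-03 -1.000e-04  1.661e-01]
time_s: 12.0
eef_pos: [0.4638, -0.1116, 0.0136]
orientation: [-3.113, -0.406, 0.008]
contact_force: [0.2, 0.7, -0.0]
width: 0.0562
grasp_force: 0.0
time_s: 12.2
eef_pos: [0.4661, -0.1126, 0.0185]
orientation: [3.115, 0.406, 0.002]
contact_force: [0.3, -0.9, -0.4]
width: 0.0556
grasp_force: 0.0
```

```bash
python3 -m inch '[[0.001,0,0.006,0,0,0,0.6],[0.001,0,0.012,0,0,0,0.6],[0.001,0,0.012,0,0,0,0.4],[0.001,0,0.012,0,0,0,0],[0.001,0,0.012,0,0,0,0]]'; python3 -m inch '[[0,0,0,0,0,0,0],[0,0,0,0,0,0,0],[0,0,0,0,0,0,0],[0,0,0,0,0,0,0]]'
```

```text
time_s: 12.7
eef_pos: [0.4659, -0.1124, 0.0076]
orientation: [3.115, 0.405, 0.0]
contact_force: [-0.2, -0.1, 0.9]
width: 0.0362
grasp_force: 0.0
time_s: 13.1
eef_pos: [0.4659, -0.1124, 0.0076]
orientation: [3.115, 0.405, 0.0]
contact_force: [-0.4, 0.3, 2.5]
width: 0.027
grasp_force: 30.0
```

```bash
python3 -m inch '[[0,0,-0.02,0,0,0,0],[0,0,-0.07,0,0,0,0],[0,0,-0.12,0,0,0,0],[0,0,-0.16,0,0,0,0],[0,0,-0.16,0,0,0,0]]'; python3 -m inch '[[0.2075,0.0715,0,0,0,0,0],[0.2075,0.0715,0,0,0,0,0],[0.2075,0.0715,0,0,0,0,0],[0.2075,0.0715,0,0,0,0,0],[0.2075,0.0715,0,0,0,0,0]]'; python3 -m inch '[[0,0,0,0,0,0,0],[0,0,0,0,0,0,0]]'
python3 - <<'E'
from h import *
s,im=snap('wrist','w5.png'); print(s['eef_pos'],s['orientation'],s['width'])
print([(d['centre'],d['conf']) for d in robot.spot_in('wrist','weight_28')])
for d in robot.outline_of('wrist','mark_a'):
    m=d['region'].astype('uint8'); c,_=cv2.findContours(m,0,1); e=cv2.fitEllipse(max(c,key=len)); print(round(d['conf'],2),np.round(e[0],1),np.round(e[1],1),px2w('wrist',e[0],.012,s).round(4))
print(mv(.641-s['eef_pos'][0],-.1252-s['eef_pos'][1],.024-s['eef_pos'][2]))
cv2.imwrite('pics/c5.png',cv2.resize(im[60:300,200:480,::-1],None,fx=2.5,fy=2.5,interpolation=2))
E
```

```text
time_s: 13.6
eef_pos: [0.4674, -0.1128, 0.14]
orientation: [3.113, 0.405, 0.009]
contact_force: [-0.2, 0.1, -1.7]
width: 0.0277
grasp_force: 30.0
time_s: 14.1
eef_pos: [0.6427, -0.1251, 0.1328]
orientation: [-3.114, -0.406, 0.004]
contact_force: [-1.2, -0.4, -0.9]
width: 0.0274
grasp_force: 30.0
time_s: 14.3
eef_pos: [0.64, -0.1251, 0.1349]
orientation: [-3.115, -0.405, 0.001]
contact_force: [-0.6, 0.0, -0.0]
width: 0.0275
grasp_force: 30.0
[ 0.63999549 -0.12506392  0.13491526] [-3.11505454e+00 -4.05213855e-01  1.30625515e-03] 0.027452814615801534
[([0.4486, 0.0827, 0.0358], 0.67), ([0.6575, -0.0486, 0.0432], 0.66), ([0.6432, -0.1221, 0.1531], 0.6), ([0.4817, -0.1886, 0.0258], 0.56)]
0.94 [103.8 108. ] [49.4 58.7] [[0.6733 0.1112 0.012 ]]
0.67 [324.8 195.9] [50.9 52. ] [[ 0.6418 -0.1254  0.012 ]]
0.64 [252.6 167.4] [49.4 51.2] [[ 0.652  -0.0464  0.012 ]]
0.55 [178.4 137.3] [51.4 57.5] [[0.663  0.0324 0.012 ]]
[0.0011 0.0005 0.1386]
```

View pics/c5.png

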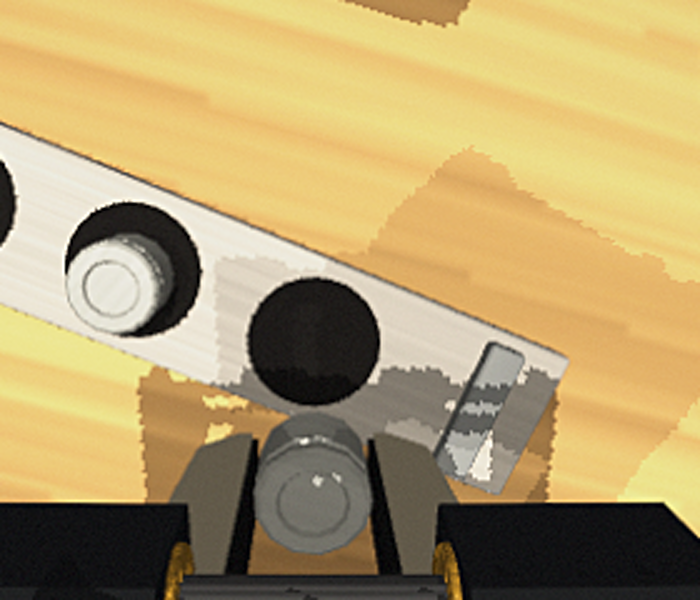

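Weight_35 stands upright on mark c, top centre at crop (112,288); the held weight_28 is at crop (312,500), mark d at (314,341).

```bash
python3 - <<'E'
from h import *
s=robot.state(); print(px2w('wrist',[[244.6,175]],.044,s)[0].round(4),px2w('wrist',[[324.6,260]],.1533,s)[0].round(4))
E
python3 -m inch '[[0.001,0.0005,0.06,0,0,0,0],[0.001,0.0005,0.1,0,0,0,0],[0.001,0.0005,0.127,0,0,0,0],[0.001,0.0005,0.132,0,0,0,0],[0.001,0.0005,0.132,0,0,0,0]]'; python3 -m inch '[[0,0,0,0,0,0,0],[0,0,0,0,0,0,0]]'
```

```text
[ 0.6503 -0.0472  0.044 ] [ 0.6402 -0.1258  0.1533]
time_s: 14.95
eef_pos: [0.6416, -0.1253, 0.0302]
orientation: [-3.115, -0.405, 0.0]
contact_force: [0.1, -1.2, -0.5]
width: 0.0269
grasp_force: 30.0
time_s: 15.15
eef_pos: [0.6426, -0.1255, 0.0317]
orientation: [3.114, 0.405, 0.004]
contact_force: [0.8, 0.3, -1.6]
width: 0.0274
grasp_force: 30.0
```

```bash
python3 -m inch '[[0,0,0.005,0,0,0,0],[0,0,0.009,0,0,0,0],[0,0,0.0115,0,0,0,0],[0,0,0.013,0,0,0,0],[0,0,0.013,0,0,0,0]]'; python3 -m inch '[[0,0,0.0005,0,0,0,0],[0,0,0.0005,0,0,0,0]]'
```

```text
time_s: 15.65
eef_pos: [0.6418, -0.1253, 0.0196]
orientation: [-3.115, -0.405, 0.0]
contact_force: [-1.5, 0.2, 2.2]
width: 0.0275
grasp_force: 30.0
time_s: 15.85
eef_pos: [0.6419, -0.1253, 0.0196]
orientation: [-3.115, -0.405, -0.0]
contact_force: [-4.1, 1.7, 6.7]
width: 0.0273
grasp_force: 30.0
```

```bash
python3 -m inch '[[0,0,-0.001,0,0,0,0.55],[0,0,-0.001,0,0,0,0.55],[0,0,-0.001,0,0,0,0.55],[0,0,-0.001,0,0,0,0.55],[0,0,-0.001,0,0,0,0.55]]'; python3 -m inch '[[0,0,-0.03,0,0,0,0.55],[0,0,-0.08,0,0,0,0.55],[0,0,-0.13,0,0,0,0.55],[0,0,-0.18,0,0,0,0.55],[0,0,-0.18,0,0,0,0.75]]'; python3 -m inch '[[-0.0835,-0.1605,0,0,0,0,0.75],[-0.0835,-0.1605,0,0,0,0,0.75],[-0.1671,-0.321,0,0,0,0,0.75],[-0.1671,-0.321,0,0,0,0,0.75],[-0.1671,-0.321,0,0,0,0,0.75]]'
```

```text
time_s: 16.35
eef_pos: [0.6418, -0.1253, 0.0197]
orientation: [-3.115, -0.405, 0.0]
contact_force: [-0.6, -0.3, 0.3]
width: 0.0513
grasp_force: 0.0
time_s: 16.85
eef_pos: [0.6437, -0.1258, 0.1704]
orientation: [3.112, 0.405, 0.012]
contact_force: [-0.2, -0.3, 0.5]
width: 0.0554
grasp_force: 0.0
time_s: 17.35
eef_pos: [0.4719, 0.0605, 0.1631]
orientation: [-3.115, -0.405, 0.001]
contact_force: [0.1, 1.0, 1.2]
width: 0.0696
grasp_force: 0.0
```

```bash
python3 -m inch '[[-0.021,-0.042,0,0,0,0,0.75],[-0.021,-0.042,0,0,0,0,0.75],[-0.021,-0.042,0,0,0,0,0.75]]'
python3 - <<'E'
from h import *
s,im=snap('wrist','w6.png'); print(s['eef_pos'],s['orientation'],s['width'])
print([(d['centre'],d['conf']) for d in robot.spot_in('wrist','weight_42')])
cv2.imwrite('pics/c6.png',cv2.resize(im[20:300,160:480,::-1],None,fx=2,fy=2,interpolation=2))
E
```

```text
time_s: 17.65
eef_pos: [0.4485, 0.088, 0.1638]
orientation: [3.115, 0.408, 0.001]
contact_force: [-0.1, 0.1, -0.6]
width: 0.0697
grasp_force: 0.0
[0.44850913 0.08803899 0.16378537] [3.11484308e+00 4.07800539e-01 1.09718943e-03] 0.06969513168097431
[([0.6391, -0.1202, 0.037], 0.84), ([0.4492, 0.0947, 0.0413], 0.77), ([0.4247, -0.0528, 0.027], 0.75), ([0.4746, -0.1864, 0.0251], 0.67), ([0.6436, -0.04, 0.0409], 0.59)]
```

View pics/c6.png

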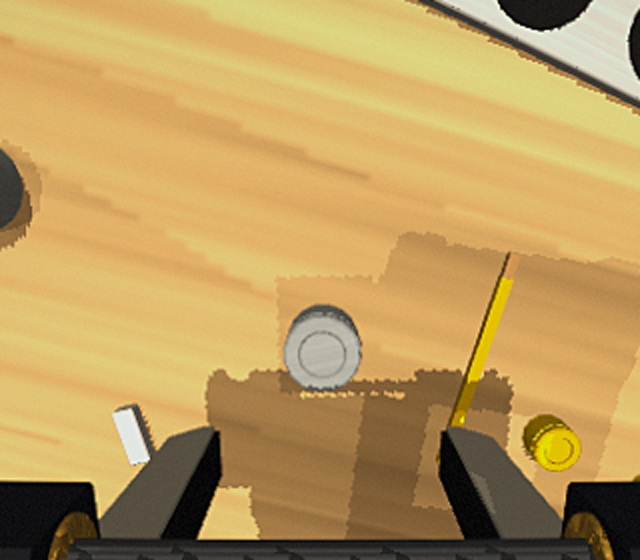

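Weight_42's top centre is at crop (323,353), i.e. picture (321.5,196.5); the pencil and the eraser are clear of the fingers.

Run:
```python
from h import *
s=robot.state(); p=px2w('wrist',[[321.3,196.3]],.04,s)[0]; print(p,s['eef_pos'])
print(mv(*(p-s['eef_pos'])))
```

```text
[0.44943584 0.09019768 0.04      ] [0.44913298 0.08717897 0.16363428]
[ 0.0014 -0.0036  0.1545]
```

```bash
python3 -m inch '[[0,-0.003,0.06,0,0,0,0.75],[0,-0.003,0.11,0,0,0,0.75],[0,-0.003,0.15,0,0,0,0.75],[0,-0.003,0.178,0,0,0,0.75],[0,-0.003,0.178,0,0,0,0.75]]'; python3 -m inch '[[0,0,0.006,0,0,0,0.75],[0,0,0.013,0,0,0,0.75],[0,0,0.013,0,0,0,0.6],[0,0,0.013,0,0,0,0],[0,0,0.013,0,0,0,0]]'; python3 -m inch '[[0,0,0,0,0,0,0],[0,0,0,0,0,0,0],[0,0,0,0,0,0,0],[0,0,0,0,0,0,0]]'
```

```text
time_s: 18.25
eef_pos: [0.4468, 0.0889, 0.0182]
orientation: [3.115, 0.403, -0.009]
contact_force: [0.7, -0.5, 0.3]
width: 0.0701
grasp_force: 0.0
time_s: 18.75
eef_pos: [0.4483, 0.0901, 0.0116]
orientation: [-3.115, -0.405, -0.001]
contact_force: [0.9, 0.2, -0.6]
width: 0.0504
grasp_force: 0.0
time_s: 19.15
eef_pos: [0.4483, 0.0902, 0.0115]
orientation: [-3.115, -0.405, -0.001]
contact_force: [-2.0, 2.4, 5.4]
width: 0.0414
grasp_force: 30.0
```

```bash
python3 -m inch '[[0,0,-0.02,0,0,0,0],[0,0,-0.07,0,0,0,0],[0,0,-0.12,0,0,0,0],[0,0,-0.16,0,0,0,0],[0,0,-0.16,0,0,0,0]]'; python3 -m inch '[[0.24,0.1375,0,0,0,0,0],[0.24,0.1375,0,0,0,0,0],[0.24,0.1375,0,0,0,0,0],[0.24,0.1375,0,0,0,0,0],[0.24,0.1375,0,0,0,0,0]]'; python3 -m inch '[[0,0,0,0,0,0,0],[0,0,0,0,0,0,0],[0,0,0,0,0,0,0]]'
python3 - <<'E'
from h import *
s,im=snap('wrist','w7.png'); print(s['eef_pos'],s['orientation'],s['width'])
for d in robot.outline_of('wrist','mark_a'):
    m=d['region'].astype('uint8'); c,_=cv2.findContours(m,0,1); e=cv2.fitEllipse(max(c,key=len)); print(round(d['conf'],2),np.round(e[0],1),np.round(e[1],1),px2w('wrist',e[0],.012,s).round(4))
print(mv(.662-s['eef_pos'][0],.0328-s['eef_pos'][1],.0235-s['eef_pos'][2]))
cv2.imwrite('pics/c7.png',cv2.resize(im[60:300,200:480,::-1],None,fx=2.5,fy=2.5,interpolation=2))
E
```

```text
time_s: 19.65
eef_pos: [0.4495, 0.0901, 0.1432]
orientation: [3.115, 0.405, 0.009]
contact_force: [0.5, 0.4, -4.6]
width: 0.0418
grasp_force: 30.0
time_s: 20.15
eef_pos: [0.6641, 0.0314, 0.1359]
orientation: [3.115, 0.404, -0.004]
contact_force: [-0.2, 0.7, -4.5]
width: 0.0416
grasp_force: 30.0
time_s: 20.45
eef_pos: [0.6608, 0.0331, 0.1382]
orientation: [-3.115, -0.406, 0.002]
contact_force: [0.3, 0.7, -3.1]
width: 0.0415
grasp_force: 30.0
[0.66080812 0.0330767  0.13823718] [-3.11511835e+00 -4.05764850e-01  1.89974033e-03] 0.041490334333914906
0.95 [392.3 219.5] [39.4 48.1] [[ 0.6549 -0.0452  0.012 ]]
0.91 [324.1 192.3] [45.2 54.9] [[0.6653 0.0343 0.012 ]]
0.81 [455.1 243.6] [35.5 48.7] [[ 0.6456 -0.1234  0.012 ]]
0.8 [252.8 166. ] [51.  52.2] [[0.6735 0.1125 0.012 ]]
[0.0013 0.0007 0.1434]
```

View pics/c7.png

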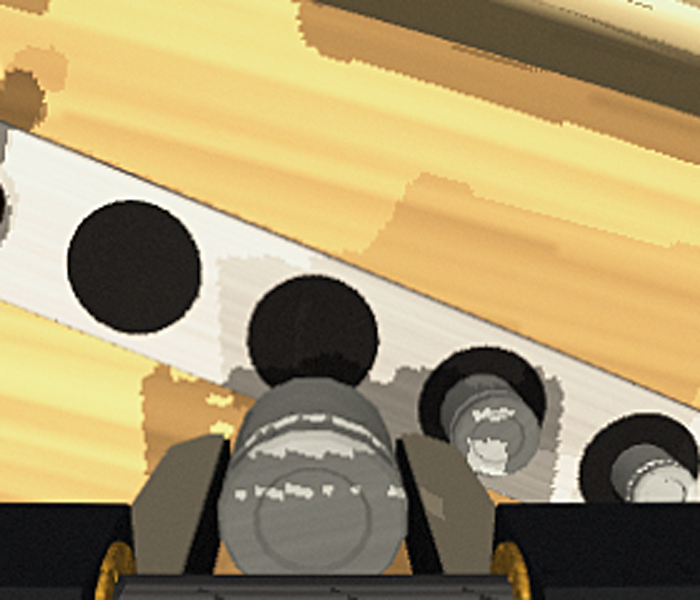

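Weights 35 and 28 stand upright on marks c and d; the held weight_42 lines up with mark b at crop (314,333).

```bash
python3 - <<'E'
from h import *
s=robot.state(); print(px2w('wrist',[[325.2,267]],s['eef_pos'][2]+.0285,s)[0].round(4),s['eef_pos'])
E
python3 -m inch '[[0.001,0.0005,0.06,0,0,0,0],[0.001,0.0005,0.1,0,0,0,0],[0.001,0.0005,0.127,0,0,0,0],[0.001,0.0005,0.13,0,0,0,0],[0.001,0.0005,0.13,0,0,0,0]]'; python3 -m inch '[[0,0,0.002,0,0,0,0],[0,0,0.004,0,0,0,0],[0,0,0.004,0,0,0,0]]'
```

```text
[0.6625 0.0325 0.1676] [0.66103761 0.03313293 0.13911497]
time_s: 21.05
eef_pos: [0.6625, 0.0328, 0.0357]
orientation: [3.115, 0.406, 0.0]
contact_force: [-0.2, 0.4, -3.5]
width: 0.0411
grasp_force: 30.0
time_s: 21.35
eef_pos: [0.663, 0.0326, 0.0327]
orientation: [3.115, 0.405, 0.002]
contact_force: [0.8, 0.2, -4.1]
width: 0.0419
grasp_force: 30.0
```

```bash
python3 -m inch '[[-0.001,0,0.004,0,0,0,0],[-0.001,0,0.008,0,0,0,0],[-0.001,0,0.0105,0,0,0,0],[-0.001,0,0.0115,0,0,0,0],[-0.001,0,0.0115,0,0,0,0]]'; python3 -m inch '[[0,0,0.0005,0,0,0,0],[0,0,0.0005,0,0,0,0]]'
```

```text
time_s: 21.85
eef_pos: [0.6619, 0.0324, 0.0236]
orientation: [3.115, 0.405, -0.0]
contact_force: [-6.6, -0.5, 8.8]
width: 0.0416
grasp_force: 30.0
time_s: 22.05
eef_pos: [0.662, 0.0324, 0.0236]
orientation: [3.115, 0.405, 0.0]
contact_force: [-8.5, -0.3, 11.7]
width: 0.0416
grasp_force: 30.0
```

```bash
python3 -m inch '[[0,0,-0.001,0,0,0,0.62],[0,0,-0.001,0,0,0,0.62],[0,0,-0.001,0,0,0,0.62],[0,0,-0.001,0,0,0,0.62]]'; python3 -m inch '[[0,0,-0.03,0,0,0,0.62],[0,0,-0.08,0,0,0,0.62],[0,0,-0.13,0,0,0,0.62],[0,0,-0.18,0,0,0,0.62],[0,0,-0.18,0,0,0,0.85]]'; python3 -m inch '[[-0.132,-0.381,0,0,0,0,0.85],[-0.132,-0.381,0,0,0,0,0.85],[-0.132,-0.381,0,0,0,0,0.85],[-0.132,-0.381,0,0,0,0,0.85],[-0.132,-0.381,0,0,0,0,0.85]]'
```

```text
time_s: 22.45
eef_pos: [0.6619, 0.0324, 0.0229]
orientation: [-3.115, -0.405, -0.0]
contact_force: [0.0, -0.5, -0.1]
width: 0.0575
grasp_force: 0.0
time_s: 22.95
eef_pos: [0.6638, 0.0324, 0.1736]
orientation: [3.114, 0.405, 0.013]
contact_force: [0.7, -0.5, -0.4]
width: 0.0619
grasp_force: 0.0
time_s: 23.45
eef_pos: [0.5209, 0.2411, 0.1665]
orientation: [-3.115, -0.405, 0.0]
contact_force: [1.0, 1.4, -1.3]
width: 0.0794
grasp_force: 0.0
```

```bash
python3 -m inch '[[-0.028,-0.0835,0,0,0,0,0.85],[-0.028,-0.0835,0,0,0,0,0.85],[-0.028,-0.0835,0,0,0,0,0.85],[-0.028,-0.0835,0,0,0,0,0.85]]'
python3 - <<'E'
from h import *
s,im=snap('wrist','w8.png'); print(s['eef_pos'],s['orientation'],s['width'])
print([(d['centre'],d['conf']) for d in robot.spot_in('wrist','weight_50')])
cv2.imwrite('pics/c8.png',cv2.resize(im[20:300,160:480,::-1],None,fx=2,fy=2,interpolation=2))
E
```

```text
time_s: 23.85
eef_pos: [0.4836, 0.2986, 0.1666]
orientation: [3.115, 0.407, -0.0]
contact_force: [0.1, 0.4, -0.2]
width: 0.0792
grasp_force: 0.0
[0.48359733 0.29859494 0.16663462] [ 3.11478963e+00  4.06752852e-01 -2.85527346e-04] 0.07921363028909585
[([0.6592, 0.0434, 0.0533], 0.72), ([0.6471, -0.0282, 0.0162], 0.71), ([0.4847, 0.3021, 0.0476], 0.59)]
```

View pics/c8.png

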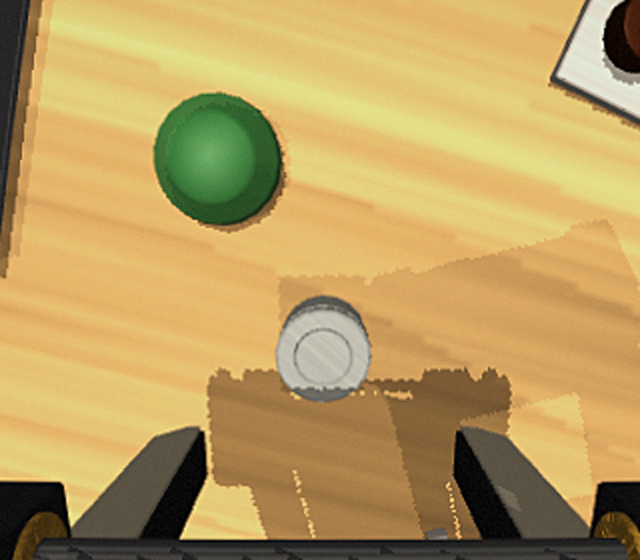

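Weight_50 is alone between the fingers, top centre at picture (321.5,197); the green ball is well clear.

Run:
```python
from h import *
s=robot.state(); p=px2w('wrist',[[321.3,196.8]],.05,s)[0]; print(p,s['eef_pos'])
print(mv(*(p-s['eef_pos'])))
```

```text
[0.48565338 0.30107434 0.05      ] [0.48412379 0.29783427 0.16671541]
[ 0.0029 -0.0035  0.1459]
```

```bash
python3 -m inch '[[0.001,-0.003,0.06,0,0,0,0.85],[0.001,-0.003,0.11,0,0,0,0.85],[0.001,-0.003,0.15,0,0,0,0.85],[0.001,-0.003,0.178,0,0,0,0.85],[0.001,-0.003,0.178,0,0,0,0.85]]'; python3 -m inch '[[0,0,0.006,0,0,0,0.85],[0,0,0.014,0,0,0,0.85],[0,0,0.014,0,0,0,0.7],[0,0,0.014,0,0,0,0],[0,0,0.014,0,0,0,0]]'; python3 -m inch '[[0,0,0,0,0,0,0],[0,0,0,0,0,0,0],[0,0,0,0,0,0,0],[0,0,0,0,0,0,0],[0,0,0,0,0,0,0]]'
```

```text
time_s: 24.45
eef_pos: [0.4829, 0.2993, 0.0213]
orientation: [3.114, 0.403, -0.007]
contact_force: [-0.2, -0.9, 0.6]
width: 0.0791
grasp_force: 0.0
time_s: 24.95
eef_pos: [0.484, 0.3014, 0.0141]
orientation: [-3.115, -0.405, -0.001]
contact_force: [-0.6, 0.1, 0.2]
width: 0.0596
grasp_force: 0.0
time_s: 25.45
eef_pos: [0.4839, 0.3015, 0.0139]
orientation: [-3.115, -0.405, -0.001]
contact_force: [-1.8, 1.2, 5.9]
width: 0.0496
grasp_force: 30.0
```

```bash
python3 -m inch '[[0,0,-0.02,0,0,0,0],[0,0,-0.07,0,0,0,0],[0,0,-0.12,0,0,0,0],[0,0,-0.165,0,0,0,0],[0,0,-0.165,0,0,0,0]]'; python3 -m inch '[[0.084,0.145,0,0,0,0,0],[0.084,0.145,0,0,0,0,0],[0.084,0.145,0,0,0,0,0],[0.168,0.289,0,0,0,0,0],[0.168,0.289,0,0,0,0,0]]'; python3 -m inch '[[0,0,0,0,0,0,0],[0,0,0,0,0,0,0]]'
python3 - <<'E'
from h import *
s=robot.state();print(mv(.6728-s['eef_pos'][0],.1122-s['eef_pos'][1],.026-s['eef_pos'][2]))
E
```

```text
time_s: 25.95
eef_pos: [0.4852, 0.3019, 0.1513]
orientation: [-3.113, -0.405, -0.01]
contact_force: [0.8, 0.9, -5.9]
width: 0.0496
grasp_force: 30.0
time_s: 26.45
eef_pos: [0.6495, 0.1341, 0.1439]
orientation: [3.115, 0.406, -0.004]
contact_force: [0.0, 1.1, -5.4]
width: 0.0491
grasp_force: 30.0
time_s: 26.65
eef_pos: [0.6489, 0.1345, 0.1434]
orientation: [3.116, 0.402, -0.005]
contact_force: [-0.8, 1.2, -6.6]
width: 0.0495
grasp_force: 30.0
[0.0222 0.0346 0.1467]
```

```bash
python3 -m inch '[[0.0222,0.0346,0,0,0,0,0],[0.0222,0.0346,0,0,0,0,0],[0.0222,0.0346,0,0,0,0,0],[0.0222,0.0346,0,0,0,0,0]]'
python3 - <<'E'
from h import *
s,im=snap('wrist','w9.png'); print(s['eef_pos'])
for d in robot.outline_of('wrist','mark_a'):
    m=d['region'].astype('uint8'); c,_=cv2.findContours(m,0,1); e=cv2.fitEllipse(max(c,key=len)); print(round(d['conf'],2),np.round(e[0],1),np.round(e[1],1),px2w('wrist',e[0],.012,s).round(4))
print(mv(.6728-s['eef_pos'][0],.1122-s['eef_pos'][1],.026-s['eef_pos'][2]))
cv2.imwrite('pics/c9.png',cv2.resize(im[60:300,200:480,::-1],None,fx=2.5,fy=2.5,interpolation=2))
E
```

```text
time_s: 27.05
eef_pos: [0.6726, 0.1144, 0.145]
orientation: [-3.115, -0.407, 0.001]
contact_force: [-0.9, 0.2, -6.0]
width: 0.0496
grasp_force: 30.0
[0.67257356 0.1143809  0.14502885]
0.97 [516.2 257.6] [15.2 37.6] [[ 0.6571 -0.1255  0.012 ]]
0.83 [453.2 244.7] [36.1 45.4] [[ 0.6537 -0.0444  0.012 ]]
0.63 [326.1 190.2] [37.5 53.8] [[0.6783 0.1137 0.012 ]]
0.63 [392.6 220.2] [40.4 46.1] [[0.6641 0.0333 0.012 ]]
[-0.0004  0.0027  0.1488]
```

View pics/c9.png

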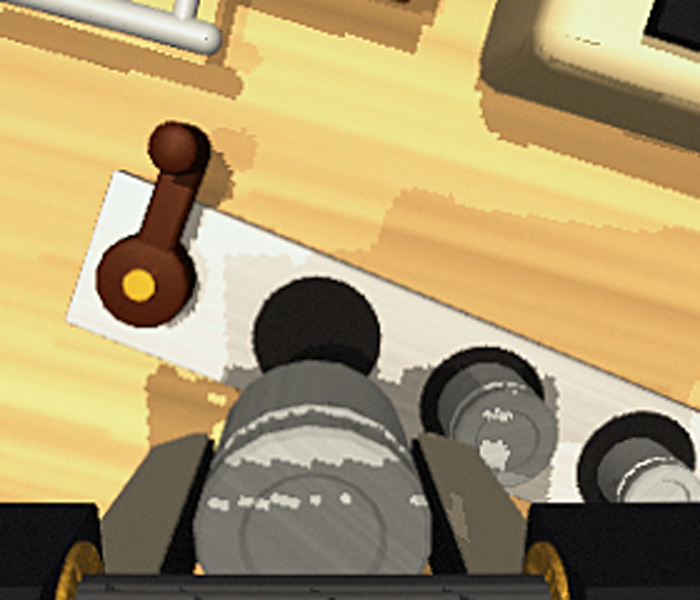

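The held weight_50 is at crop (314,530), mark a at (317,340), with the crank hub at (145,280) clear of the fingers.

```bash
python3 -m inch '[[0,0.002,0.06,0,0,0,0],[0,0.002,0.1,0,0,0,0],[0,0.002,0.13,0,0,0,0],[0,0.002,0.136,0,0,0,0],[0,0.002,0.136,0,0,0,0]]'; python3 -m inch '[[0,0,0,0,0,0,0],[0,0,0,0,0,0,0],[0,0,0,0,0,0,0]]'
```

```text
time_s: 27.65
eef_pos: [0.6735, 0.1123, 0.0366]
orientation: [-3.115, -0.406, 0.001]
contact_force: [0.3, 0.4, -5.4]
width: 0.0496
grasp_force: 30.0
time_s: 27.95
eef_pos: [0.6744, 0.112, 0.038]
orientation: [-3.115, -0.406, -0.003]
contact_force: [0.4, 0.4, -6.7]
width: 0.0496
grasp_force: 30.0
```

```bash
python3 -m inch '[[-0.001,0,0.005,0,0,0,0],[-0.001,0,0.01,0,0,0,0],[-0.001,0,0.0135,0,0,0,0],[-0.001,0,0.015,0,0,0,0],[-0.001,0,0.015,0,0,0,0]]'; python3 -m inch '[[0,0,0.0005,0,0,0,0],[0,0,0.0005,0,0,0,0]]'
```

```text
time_s: 28.45
eef_pos: [0.6732, 0.1117, 0.0258]
orientation: [3.115, 0.405, 0.0]
contact_force: [-6.7, -0.7, 8.0]
width: 0.0498
grasp_force: 30.0
time_s: 28.65
eef_pos: [0.6732, 0.1117, 0.0258]
orientation: [3.115, 0.406, 0.0]
contact_force: [-10.8, -1.9, 12.0]
width: 0.0494
grasp_force: 30.0
```

```bash
python3 -m inch '[[0,0,-0.001,0,0,0,0.66],[0,0,-0.001,0,0,0,0.66],[0,0,-0.001,0,0,0,0.66],[0,0,-0.001,0,0,0,0.66]]'; python3 -m inch '[[0,0,-0.02,0,0,0,0.66],[0,0,-0.07,0,0,0,0.66],[0,0,-0.13,0,0,0,0.66],[0,0,-0.19,0,0,0,0.66],[0,0,-0.25,0,0,0,0.66]]'; python3 -m inch '[[-0.27,0.02,0,0,0,0,0.66],[-0.27,0.02,0,0,0,0,0.66],[-0.27,0.02,0,0,0,0,0.66],[-0.27,0.02,0,0,0,0,0.66],[-0.27,0.02,0,0,0,0,0.66]]'; python3 -m inch '[[0,0,0,0,0,0,0.66],[0,0,0,0,0,0,0.66]]'
python3 - <<'E'
from h import *
s,im=snap('top','t9.png')
cv2.imwrite('pics/c10.png',cv2.resize(im[100:200,220:440,::-1],None,fx=3.6,fy=3.6,interpolation=2))
E
```

```text
time_s: 29.05
eef_pos: [0.6732, 0.1117, 0.025]
orientation: [-3.115, -0.405, -0.0]
contact_force: [1.0, 0.8, 0.3]
width: 0.0616
grasp_force: 0.0
time_s: 29.55
eef_pos: [0.6727, 0.1117, 0.2285]
orientation: [-3.115, -0.405, -0.002]
contact_force: [1.8, 0.2, -0.7]
width: 0.0611
grasp_force: 0.0
time_s: 30.05
eef_pos: [0.4654, 0.0401, 0.2268]
orientation: [3.115, 0.405, 0.004]
contact_force: [0.4, -0.1, -0.3]
width: 0.0616
grasp_force: 0.0
time_s: 30.25
eef_pos: [0.4687, 0.041, 0.2263]
orientation: [3.115, 0.405, 0.003]
contact_force: [0.0, -0.4, 0.3]
width: 0.0611
grasp_force: 0.0
```

View pics/c10.png

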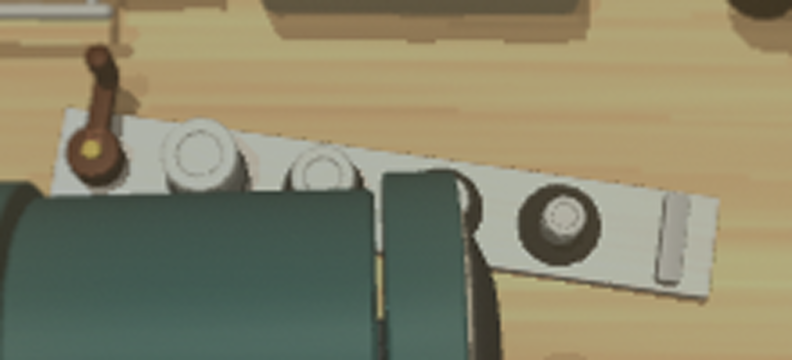

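In the top view, weights 50, 42 and 28 stand upright on their marks, tops at crop (200,155), (323,175) and (565,215). The arm hides 35, which I checked earlier.

Run:
```python
from h import *
for n,uv,z,m in [('50',(275.2,142.7),.062,(.6728,.1122)),('42',(309.4,148.2),.052,(.662,.0331)),('28',(376.6,159.4),.038,(.641,-.1252))]:
    p=px2w('top',uv,z)[0]; print(n,p.round(4),((p[:2]-m)*1000).round(1))
s,im=snap('wrist','w10.png')
print([(np.round(d['centre'],3).tolist(),round(d['conf'],2)) for d in robot.spot_in('wrist','weight_50')])
print([(np.round(d['centre'],3).tolist(),round(d['conf'],2)) for d in robot.spot_in('side','weight_50')] if robot.camera('side') is not None else 0)
```

```text
50 [0.6717 0.1113 0.062 ] [-1.1 -0.9]
42 [0.6621 0.0323 0.052 ] [ 0.1 -0.8]
28 [ 0.6406 -0.1257  0.038 ] [-0.4 -0.5]
[([0.409, -0.129, 0.023], 0.89), ([0.475, -0.185, 0.025], 0.73), ([0.653, 0.036, 0.051], 0.68), ([0.654, 0.103, 0.048], 0.66), ([0.424, -0.054, 0.024], 0.52)]
[([0.671, 0.099, 0.05], 0.81), ([0.646, -0.049, 0.042], 0.64), ([0.638, -0.126, 0.034], 0.64), ([0.656, 0.019, 0.049], 0.59), ([0.427, -0.066, 0.026], 0.59), ([0.476, -0.198, 0.026], 0.57), ([0.409, -0.146, 0.022], 0.47)]
```

All four are on their marks to about 1-2 mm, and the robot touches nothing.

```bash
python3 -c "
from cell import robot
print(robot.close_job())"
```

```text
the job is handed in; nothing more can be done
None
```

The job is handed in: the weights stand upright in the order 50, 42, 35, 28 mm going away from the crank, each measured within about 2 mm of its mark's centre, and the arm was clear of everything at about 30 s.

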